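# Try, free and hold the slide-drying cabinet's door

### The job

Give the glass door of the small slide-drying cabinet a tug by its black handle to find out whether the inner catch is holding it. If it stops about a finger's width ajar, leave it ajar, press the red button on the cabinet's top all the way down to free the catch (never press the button while the door is fully shut), then take the handle again; swing the door open to at least 50 degrees and finish still holding it there by the handle, because it swings back by itself. Do not disturb the glassware standing around.

Things in the scene. Friction and masses are not known exactly. Their poses are not given: they have to be found in the camera images.
- cabinet: white bench-top cabinet fixed to the bench, 200 deep (its x) x 220 wide (its y) x 220 mm high; origin at the centre of its underside; its door is on its -x face (towards the robot), hinged on the +y side; its place and yaw change from run to run
- door (a joint): opening angle of the door in rad: 0 shut (every start), grows as the handle side swings out towards the cabinet's -x (clockwise seen from above), stop at 1.5. If the unseen inner catch holds, the door stops firmly at about 0.07 (13 mm at the handle); if not, it swings on past that. It stays where it is left when just ajar (up to 0.2), but swings back from wide open
- door_hinge (a point): point on the door's vertical hinge line, 195 mm above the bench. The panel (16 mm thick, 216 mm wide, top edge at 217 mm) is centred on this line and, shut, reaches from it along the cabinet's -y. Hinge friction 0.1 N m, closing spring 0.45 N m/rad: opening takes about 1 N at the handle at first, 3 to 4 N wide open
- pull (a point): black door handle: upright round bar, 12 mm diameter, 110 mm long, top end 215 mm above the bench. Origin on its axis 20 mm below that end, where to pinch it from above; its upper stem lies 40 mm below the origin. Shut, the bar is 185 mm towards the cabinet's -y and 53 mm towards its -x from the hinge line (45 mm clear of the door); it turns with the door, axes as the cabinet's when shut
- catch (a joint): travel of the red button in m, 0 up, 0.012 fully down; a spring brings it up again (2 N to start, 5.4 N fully down). Pressing it all the way down frees the caught door for good, also after the button is let up; it does nothing if the door is not caught
- catch_top (a point): centre of the top face of the red round button, 32 mm in diameter, standing 18 mm above the cabinet's top near its front right corner (75 mm towards the cabinet's -x and 86 mm towards its -y from its middle); pressed straight down
- reagent: amber bottle, 60 mm in diameter, 140 mm high, loose, origin at the centre of its underside: leave alone
- beaker: open glass beaker, 68 mm in diameter at the rim, 90 mm high, loose, origin at the centre of its underside: leave alone
- tube_rack: white wire rack 60 x 150 mm with five capped test tubes, 125 mm high, loose, origin at the centre of its underside: leave alone

How it is judged:
By the outcome, as a careful person would: the job done as asked, in the order asked, and still so for the second after the job is handed in, while the arm keeps its last pose, push and grip.
It also fails if it takes over 51 s, if anything falls off the work surface, if the arm or the gripper's body presses on something with over 40 N, if the wrist force passes 120 N, or if a joint passes its speed limit or range.

### The arm

A 6-joint arm with a two-finger parallel gripper is mounted at the origin on the work surface. World frame = base frame: x ahead of the robot, y to its left, z up, the work surface at z = 0. Lengths are in m, angles in rad, forces in N, time in s.
With the tool pointing down it reaches from about 0.325 to 0.775 m from the base axis. Payload 9.3 kg.
Tool frame: the origin (TCP) lies between the finger pads; the fingertips stand 25 mm ahead of it and the grasp point (between the pads) lies 6 mm ahead of it (manip.tcp_to_tips is the distance from the TCP to the fingertips, in m); z points along the fingers, y is the line along which they close (so a half turn about z gives the same grasp; the last joint's range is limited). The gripper opens to 85 mm and grips with 20 to 120 N. Pads are 22 mm wide; open, the fingers measure 114 mm over their backs; the gripper's body (76 mm by 85 mm) begins 54 mm behind the grasp point. The pads swing forward as they close: fully open they stand 13 mm farther back than shut.
Start: joints at [1.115, 0.259, 0.021, 1.334, 0, 1.418], TCP at [0.164, 0.525, 0.256] pointing down, gripper open.
Joint ranges: [-3.04, 3.04], [-0.91, 1.82], [-1.04, 1.36], [-1.92, 1.95], [-1.52, 1.45], [-3.14, 3.14]. Speed limits (rad/s): [2.22, 2.22, 2.79, 3.14, 3.14, 3.14].

### API

Orientations are given as a unit quaternion [x, y, z, w].
In Python, from plant import telemetry, optics, job_done, manip gives the robot as it stands.
- The arm moves only by the tool carry_out, never from a script. Its argument "deltas" is a list that holds one entry, the list of rows, each a list of 7 numbers: the turn, a rotation vector about the tool's x, y, z normalised to -1 to 1, where 1 is 10 degrees, then the shift along the tool's x, y, z normalised to -1 to 1, where 1 is 20 mm, then the closure, from -1 (fully open) to 1 (shut). A call has exactly 8 rows; each row shifts and turns the commanded pose from where the row before left it, along the tool's axes as they then stand; what a row does not reach is not made up. A row lasts 1/8 s, in which the tool goes at most 62.5 mm and 10.7 degrees, less where a joint would pass 70% of its speed; a pose out of reach is approached as far as the arm can. A call with a number of a shift or a turn outside -1 to 1 is refused whole. A call with a gripper value outside its range is refused whole. The fingers move at their own pace and stop on an object; "newtons" is the grip in N (left out, the last holds). Time passes only in rows, so rows that do not move let the fingers close, or fill a call up. It gives the time, the measured TCP pose, the force, the opening and the grip force at its end, in the units of the state.
- telemetry.get_state(): the state, without advancing time (a new reading comes with each control period).
- optics.camera(name): name is "scene" or "side" or "wrist"; returns a dict with "image" (400x640x3 uint8, blue, green, red), "range_z" (400x640 float32, m along the optical axis (not along the pixel's ray), 0 where there is no reading), "fx", "fy", "cx", "cy" (pixels), "rvec" (rotation vector, rad) and "tvec" (3), from world to camera coordinates, as OpenCV has them. Camera axes: x right, y down, z forward; pixel columns grow to the right and rows downward; lengths in m; the calibration is good to about 2 mm. A picture is of the moment at which its call begins.
- job_done(): hands the job in; it is judged then, once.
The state is a dict: "time": time; "qpos": joint angles; "joint_vel": joint speeds; "joint_torque": joint torques, N m; "eef_pos": TCP position; "eef_rot": TCP orientation; "ft_force": force on the tool from outside, world axes, zero at the start; "wrist_torque": the same for the moment, N m; "finger_gap": finger opening in m; "grasp_force": force on a finger pad.
Only numpy, scipy, OpenCV 4.12 (cv2) and the standard library are available. Lean on these libraries where they do the work, as an engineer would, in place of code of your own. Each camera call takes 0.05 s, during which the arm holds its last target. There are 200 camera calls.

## Working session

There is one attempt and no reset: what is moved stays moved. The work goes in short steps, Python scripts to look and compute and a tool call to move; the robot and the scene stay as the last step left them, time stands still between calls to the robot, and variables do not carry over. Pictures are saved under pics/ and viewed, at most 10 in all, crops included, and the job is handed in when it is done.

Besides the shell and the picture viewer there is one more tool, called after "Request:" as name([rows], argument=value, ...), one row to a line, values as JSON. carry_out: Moves the arm, as the interface text tells. Its arguments: {"type":"object","properties":{"deltas":{"type":"array","items":{"type":"array","items":{"type":"array","items":{"type":"number"}}}},"newtons":{"type":"number"}},"required":["deltas"]}

```bash
mkdir -p pics; ls
python3 - <<'E'
from plant import telemetry, optics, manip
import cv2,numpy as np
print(telemetry.get_state()); print(manip.tcp_to_tips)
for n in("scene","side"):
    c=optics.camera(n); cv2.imwrite(f"pics/{n}0.png",c["image"]); np.savez(f"{n}0.npz",**c)
    print(n,c["fx"],c["cx"],c["cy"],c["rvec"],c["tvec"])
E
```

```text
pics
{'time': 0.0, 'qpos': array([1.11541588e+00, 2.59214564e-01, 2.07261826e-02, 1.33369564e+00,
       1.39300522e-05, 1.41819522e+00]), 'joint_vel': array([-0.00036016, -0.00170607,  0.00201265,  0.00059648,  0.00117992,
       -0.001607  ]), 'joint_torque': array([-1.36120732e-03, -5.55638409e+01,  3.44527280e+01,  1.38509867e-02,
       -3.01971977e-04,  6.41044849e-06]), 'eef_pos': array([0.16388256, 0.52474659, 0.25563999]), 'eef_rot': array([ 1.50812020e-01,  9.88562215e-01, -6.59949803e-04, -2.14335430e-04]), 'ft_force': array([-0.28940642,  0.18218883,  0.18138472]), 'wrist_torque': array([0.00067984, 0.07368571, 0.02554213]), 'grasp_force': 0.0, 'finger_gap': 0.08542816837045344}
0.025
scene 400.5618528952098 321.10480020707155 201.21585299850958 [ 2.18322363  1.20943106 -0.4378942 ] [-0.31257233 -0.28161064  1.52098349]
side 487.8163889223659 313.49240743311043 204.8521144510304 [ 2.27080391 -0.32873769  0.125126  ] [-0.53331606  0.21833914  1.58370673]
```

View pics/scene0.png

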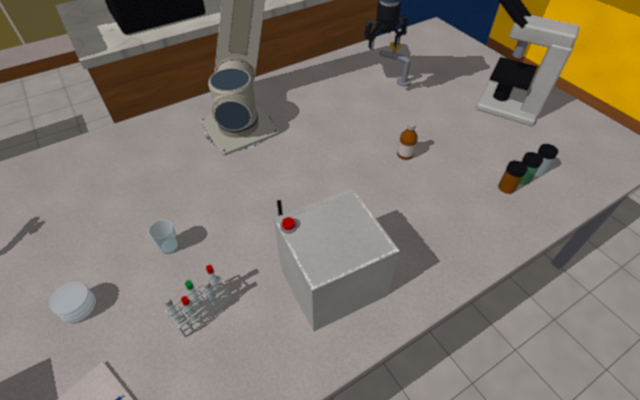

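View pics/side0.png

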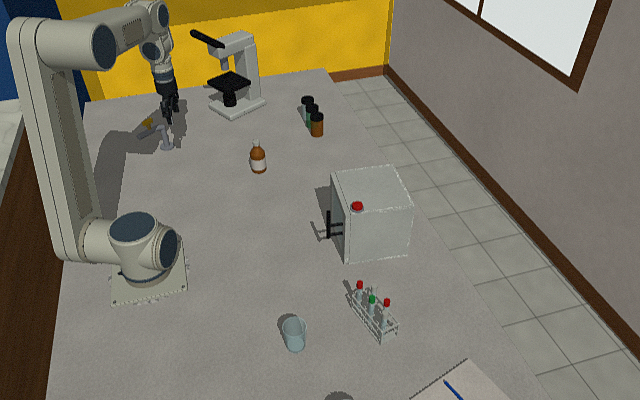

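The scene view shows the red button at about (288,224), the handle top at (279,201) and the cabinet top's corners near (278,222), (352,194), (397,247) and (300,283). The side view shows the button at (357,206) and the handle top at (328,211).

```bash
cat > h.py <<'E'
import numpy as np,cv2
def world(c):
    v,u=np.mgrid[0:400,0:640]; z=c["range_z"]
    P=np.dstack([(u-c["cx"])/c["fx"]*z,(v-c["cy"])/c["fy"]*z,z])
    R=cv2.Rodrigues(c["rvec"])[0]
    return (P-c["tvec"])@R      # R^T (P-t)
def at_z(c,u,v,z):
    R=cv2.Rodrigues(c["rvec"])[0]; o=-R.T@c["tvec"]
    d=R.T@np.array([(u-c["cx"])/c["fx"],(v-c["cy"])/c["fy"],1]); return o+d*(z-o[2])/d[2]
E
python3 - <<'E'
from h import *
for n in("scene","side"):
    c=dict(np.load(n+"0.npz")); W=world(c); im=c["image"].astype(int); ok=c["range_z"]>0
    x,y,z=W[...,0],W[...,1],W[...,2]
    roi=(x>.35)&(x<.95)&(abs(y)<.5)&ok
    m=roi&(abs(z-.22)<.006)
    k,l,s,_=cv2.connectedComponentsWithStats(m.astype(np.uint8)); i=1+np.argmax(s[1:,4]); p=W[l==i]
    print(n,"top",cv2.minAreaRect(p[:,:2].astype(np.float32)*1000),np.median(p[:,2]))
    r=(im[...,2]>150)&(im[...,1]<60)&roi&(z>.2); v,u=np.nonzero(r)
    print(" red",W[r].mean(0),W[r].max(0),"at .238",at_z(c,u.mean(),v.mean(),.236), u.mean(),v.mean())
    b=(im.max(2)<60)&roi&(z>.1); print(" black",b.sum(),np.round(W[b][np.argsort(-W[b][:,2])][:12],3).tolist())
    for nm,sel in(("amber",(im[...,2]>im[...,0]+60)&(im[...,1]>60)&(z>.02)),):
        q=W[sel&ok&(x>0)&(x<.8)]; print(nm,len(q),np.median(q,0))
E
python3 - <<'E'
from h import *
import cv2
a=cv2.imread("pics/scene0.png")[180:300,240:400]; b=cv2.imread("pics/side0.png")[150:270,300:460]
cv2.imwrite("pics/crop.png",np.vstack([cv2.resize(k,None,fx=2.5*2-0.0,fy=2.5,interpolation=2) if 0 else cv2.resize(k,(400,300),interpolation=2) for k in(a,b)]))
c=dict(np.load("scene0.npz"));d=dict(np.load("side0.npz"))
for nm,ps,pd,z in(("bottle",(408,130),(255,144),.14),("beaker",(163,229),(293,323),.09),("handle",(279,201),(328,211),.215)):
    print(nm,at_z(c,*ps,z),at_z(d,*pd,z))
for p in((211,268),(189,285),(185,299),(170,302)):print("tube",at_z(c,*p,.125))
E
```

```text
scene top ((733.531005859375, -54.88017272949219), (221.75384521484375, 218.68162536621094), 84.5794448852539) 0.22110665015365866
 red [ 0.65853522 -0.13711319  0.23914051] [ 0.6706543  -0.1240783   0.24237168] at .238 [ 0.65638521 -0.13615357  0.236     ] 287.2191780821918 222.13698630136986
 black 45 [[0.575, -0.113, 0.217], [0.571, -0.12, 0.217], [0.58, -0.119, 0.217], [0.574, -0.121, 0.216], [0.574, -0.115, 0.216], [0.578, -0.115, 0.216], [0.578, -0.121, 0.216], [0.576, -0.117, 0.216], [0.572, -0.117, 0.216], [0.574, -0.119, 0.215], [0.58, -0.116, 0.215], [0.581, -0.117, 0.213]]
amber 227 [0.4595937  0.43252857 0.15207861]
side top ((730.3453369140625, -55.064849853515625), (230.0777587890625, 217.82760620117188), 84.72246551513672) 0.2205093763242369
 red [ 0.65264387 -0.14803086  0.23728873] [ 0.65304888 -0.14509729  0.23966744] at .238 [ 0.65319478 -0.14667917  0.236     ] 357.5 207.0
 black 172 [[0.568, -0.125, 0.219], [0.573, -0.121, 0.219], [0.571, -0.125, 0.219], [0.566, -0.122, 0.218], [0.575, -0.114, 0.217], [0.569, -0.112, 0.217], [0.571, -0.117, 0.216], [0.568, -0.115, 0.215], [0.573, -0.11, 0.214], [0.572, -0.124, 0.214], [0.578, -0.115, 0.213], [0.576, -0.119, 0.212]]
amber 451 [0.33592835 0.93752664 0.09778055]
bottle [0.47038316 0.40588821 0.14      ] [0.44213706 0.41463557 0.14      ]
beaker [ 0.39461611 -0.39235686  0.09      ] [ 0.38762894 -0.38740549  0.09      ]
handle [ 0.57279537 -0.11497716  0.215     ] [ 0.57113262 -0.11558866  0.215     ]
tube [ 0.60365928 -0.32880553  0.125     ]
tube [ 0.61951812 -0.39093147  0.125     ]
tube [ 0.64927288 -0.411512    0.125     ]
tube [ 0.63812166 -0.44352019  0.125     ]
```

View pics/crop.png

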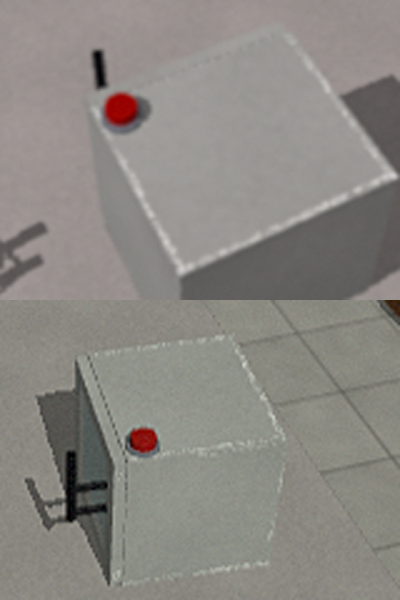

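Cabinet yaw is about -5.4°. The handle is at about (0.574,-0.117), the hinge at (0.644,0.062) and the button at (0.657,-0.136), and both cameras agree on these. The crop confirms the bar, the button and the edges. I'm moving towards the handle.

Request:
carry_out([
  [[0,0,0,-0.9,-0.76,-0.1,-1],[0,0,0,-0.9,-0.76,-0.1,-1],[0,0,0,-0.9,-0.76,0,-1],[0,0,0,-0.9,-0.76,0,-1],[0,0,0,-0.9,-0.76,0,-1],[0,0,0,-0.9,-0.76,0,-1],[0,0,0,-0.9,-0.76,0,-1],[0,0,0,-0.9,-0.76,0,-1]],
], newtons=50)

```text
time: 1.1
eef_pos: [0.2654, 0.3652, 0.26]
eef_rot: [0.151, 0.989, -0.0, -0.0]
ft_force: [0.2, -0.3, -0.1]
finger_gap: 0.0853
grasp_force: 0.0
```

Request:
carry_out([
  [[0,0,0,-0.9,-0.76,0,-1],[0,0,0,-0.9,-0.76,0,-1],[0,0,0,-0.9,-0.76,0,-1],[0,0,0,-0.9,-0.76,0,-1],[0,0,0,-0.9,-0.76,0,-1],[0,0,0,-0.9,-0.76,0,-1],[0,0,0,-0.9,-0.76,0,-1],[0,0,0,-0.9,-0.76,0,-1]],
])

```text
time: 2.1
eef_pos: [0.3666, 0.2062, 0.2601]
eef_rot: [0.151, 0.989, -0.0, -0.0]
ft_force: [0.2, -0.1, 0.1]
finger_gap: 0.0855
grasp_force: 0.0
```

Request:
carry_out([
  [[0,0,0,-0.9,-0.76,0,-1],[0,0,0,-0.9,-0.76,0,-1],[0,0,0,-0.9,-0.76,0,-1],[0,0,0,-0.9,-0.76,0,-1],[0,0,-0.6,0,0,0,-1],[0,0,-0.6,0,0,0,-1],[0,0,0,0,0,0,-1],[0,0,0,0,0,0,-1]],
])

```text
time: 3.1
eef_pos: [0.4169, 0.1275, 0.2602]
eef_rot: [0.048, 0.999, -0.0, -0.0]
ft_force: [0.8, -0.9, 0.2]
finger_gap: 0.0853
grasp_force: 0.0
```

```bash
cat >> h.py <<'E'
from scipy.spatial.transform import Rotation as Ro
def rel(s,target):   # shift in tool axes, in row units of 20 mm
    return Ro.from_quat(s["eef_rot"]).inv().apply(np.array(target)-s["eef_pos"])/.02
E
python3 - <<'E'
from h import *
from plant import telemetry,optics
s=telemetry.get_state();print(s["time"],s["eef_pos"],s["ft_force"],s["qpos"]);print(Ro.from_quat(s["eef_rot"]).as_matrix().round(3))
print(rel(s,[.574,-.117,.26]))
c=optics.camera("wrist");cv2.imwrite("pics/w1.png",c["image"])
R=cv2.Rodrigues(c["rvec"])[0]
for p in([.574,-.117,.215],[.657,-.136,.238]):
    q=R@np.array(p)+c["tvec"];print(q[:2]/q[2]*c["fx"]+[c["cx"],c["cy"]])
E
```

```text
3.1 [0.41688162 0.12749289 0.26018742] [ 0.79866738 -0.89945398  0.2434938 ] [ 1.03833737e-01  6.24184435e-02 -2.11316370e-01  1.29729709e+00
 -8.93400129e-06  1.99321369e-01]
[[-0.995  0.095 -0.   ]
 [ 0.095  0.995 -0.   ]
 [ 0.    -0.    -1.   ]]
[-8.98566276e+00 -1.14199512e+01  7.94488469e-03]
[ 29.73739925 453.0491189 ]
[ 20.22830539 560.73544584]
```

View pics/w1.png

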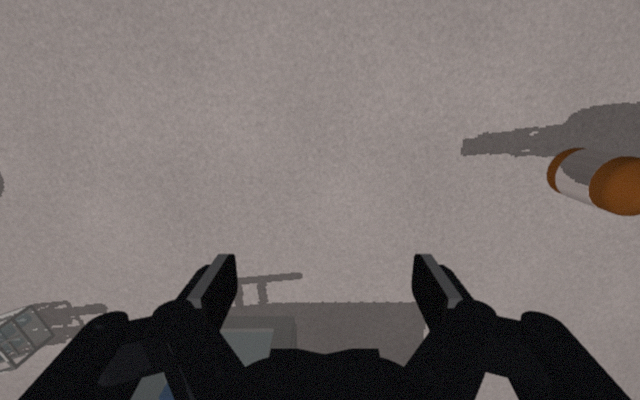

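The wrist picture shows the bottle at (620,185), and the door and handle shadow at (265,280). The area around the handle is clear, so I'm moving over it.

Request:
carry_out([
  [[0,0,0,-0.75,-0.95,0,-1],[0,0,0,-0.75,-0.95,0,-1],[0,0,0,-0.75,-0.95,0,-1],[0,0,0,-0.75,-0.95,0,-1],[0,0,0,-0.75,-0.95,0,-1],[0,0,0,-0.75,-0.95,0,-1],[0,0,0,-0.75,-0.95,0,-1],[0,0,0,-0.75,-0.95,0,-1]],
])

```text
time: 4.15
eef_pos: [0.523, -0.0361, 0.2603]
eef_rot: [0.047, 0.999, -0.0, 0.0]
ft_force: [0.8, -0.6, 1.3]
finger_gap: 0.0854
grasp_force: 0.0
```

Request:
carry_out([
  [[0,0,0,-0.75,-0.95,0,-1],[0,0,0,-0.75,-0.95,0,-1],[0,0,0,-0.75,-0.95,0,-1],[0,0,0,-0.75,-0.95,0,-1],[0,0,0,0,0,0,-1],[0,0,0,0,0,0,-1],[0,0,0,0,0,0.3,-1],[0,0,0,0,0,0,-1]],
])

```text
time: 5.15
eef_pos: [0.5745, -0.1157, 0.2539]
eef_rot: [0.046, 0.999, 0.0, -0.0]
ft_force: [-0.1, 0.2, 0.1]
finger_gap: 0.0856
grasp_force: 0.0
```

Run:
```python
from h import *
from plant import telemetry,optics
s=telemetry.get_state();print(s["time"],s["eef_pos"],s["ft_force"])
print(rel(s,[.574,-.117,.202]))
c=optics.camera("wrist");cv2.imwrite("pics/w2.png",c["image"])
R=cv2.Rodrigues(c["rvec"])[0]
for p in([.574,-.117,.215],):
    q=R@np.array(p)+c["tvec"];print(q[:2]/q[2]*c["fx"]+[c["cx"],c["cy"]])
```

```text
5.15 [ 0.5745113  -0.11572773  0.25390804] [-0.09324843  0.19837287  0.06603539]
[ 0.01780914 -0.06628249  2.59539979]
[323.26906772 244.86579305]
```

View pics/w2.png

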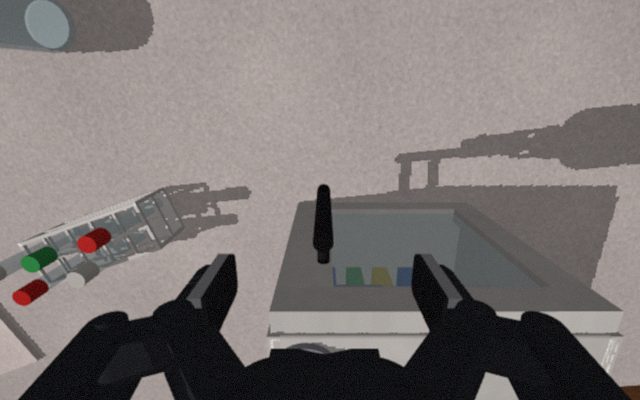

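The bar's top is at (323,245), where I predicted it, and it is centred between the pads. I'm descending and gripping.

Request:
carry_out([
  [[0,0,0,0,-0.05,0.65,-1],[0,0,0,0,0,0.65,-1],[0,0,0,0,0,0.65,-1],[0,0,0,0,0,0.6,-1],[0,0,0,0,0,0,1],[0,0,0,0,0,0,1],[0,0,0,0,0,0,1],[0,0,0,0,0,0,1]],
], newtons=50)

```text
time: 6.2
eef_pos: [0.575, -0.1172, 0.2037]
eef_rot: [0.047, 0.999, 0.0, 0.0]
ft_force: [2.8, 17.3, 1.7]
finger_gap: 0.0122
grasp_force: 9.8
```

Request:
carry_out([
  [[0,0,0,0,0,0,1],[0,0,0,0,0,0,1],[0,0,0,0,0,0,1],[0,0,0,0,0,0,1],[0,0,0,0.1,0,0,1],[0,0,0,0.1,0,0,1],[0,0,0,0.1,0,0,1],[0,0,0,0.1,0,0,1]],
])

```text
time: 7.2
eef_pos: [0.5684, -0.1142, 0.2038]
eef_rot: [0.046, 0.999, 0.002, 0.002]
ft_force: [9.7, 18.0, 0.8]
finger_gap: 0.0105
grasp_force: 48.9
```

Request:
carry_out([
  [[0,0,0,0,0.1,0,1],[0,0,0,0,0.1,0,1],[0,0,0,0.1,0.03,0,1],[0,0,0,0.1,0.03,0,1],[0,0,0,0.1,0.03,0,1],[0,0,0,0,0,0,1],[0,0,0,0,0,0,1],[0,0,0,0,0,0,1]],
])

```text
time: 8.2
eef_pos: [0.561, -0.1106, 0.2038]
eef_rot: [0.047, 0.999, -0.0, -0.0]
ft_force: [-1.8, -3.1, 7.6]
finger_gap: 0.0105
grasp_force: 49.5
```

Run:
```python
from plant import telemetry
s=telemetry.get_state();print(s["eef_pos"],s["ft_force"],s["wrist_torque"])
```

```text
[ 0.56101059 -0.11063602  0.20376876] [-1.82163392 -3.08182424  7.60455317] [-0.49592957  0.41677075 -0.03794167]
```

Request:
carry_out([
  [[0,0,0,0.1,0.03,0,1],[0,0,0,0.1,0.03,0,1],[0,0,0,0.1,0.03,0,1],[0,0,0,0,0,0,1],[0,0,0,0,0,0,1],[0,0,0,0,0,0,1],[0,0,0,0,0,0,1],[0,0,0,0,0,0,1]],
])

```text
time: 9.2
eef_pos: [0.5556, -0.1079, 0.2038]
eef_rot: [0.047, 0.999, -0.0, 0.0]
ft_force: [0.8, -0.1, 6.4]
finger_gap: 0.0107
grasp_force: 49.4
```

Run:
```python
from h import *
from plant import optics
c=optics.camera("side");s=optics.camera("scene");np.savez("side1.npz",**c)
a=cv2.resize(c["image"][150:270,290:450],(640,480),interpolation=2)
cv2.imwrite("pics/s2.png",a)
W=world(c);im=c["image"].astype(int);x,y,z=np.moveaxis(W,2,0)
b=(im.max(2)<60)&(x>.5)&(x<.66)&(y<-.05)&(y>-.2)&(z>.1)&(z<.165);print(b.sum(),np.percentile(W[b],[5,25,50],axis=0).round(3))
c0=dict(np.load("side0.npz"));W=world(c0);im=c0["image"].astype(int);x,y,z=np.moveaxis(W,2,0)
b=(im.max(2)<60)&(x>.5)&(x<.66)&(y<-.05)&(y>-.2)&(z>.1)&(z<.165);print(b.sum(),np.percentile(W[b],[5,25,50],axis=0).round(3))
```

```text
140 [[ 0.548 -0.121  0.113]
 [ 0.553 -0.116  0.12 ]
 [ 0.567 -0.113  0.143]]
121 [[ 0.567 -0.125  0.111]
 [ 0.572 -0.122  0.119]
 [ 0.586 -0.12   0.133]]
```

View pics/s2.png

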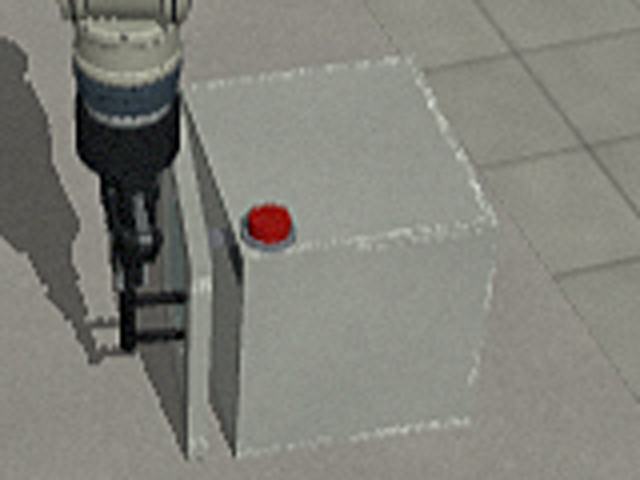

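The door has moved about 20 mm at the handle with almost no force: the crop shows a clear gap and the panel edge at (200,290). That is past the catch point, so the catch is not holding and the button isn't needed. I'll keep swinging the door open.

Request:
carry_out([
  [[0,0,0.4,0.62,0.25,0,1],[0,0,0.4,0.62,0.25,0,1],[0,0,0.4,0.62,0.25,0,1],[0,0,0.4,0.62,0.25,0,1],[0,0,0,0,0,0,1],[0,0,0,0,0,0,1],[0,0,0,0,0,0,1],[0,0,0,0,0,0,1]],
], newtons=60)

```text
time: 10.3
eef_pos: [0.5121, -0.0778, 0.2038]
eef_rot: [0.185, 0.983, 0.001, 0.001]
ft_force: [7.0, 5.7, 4.2]
finger_gap: 0.0106
grasp_force: 59.1
```

```bash
cat > arc.py <<'E'
from h import *
from plant import telemetry
s=telemetry.get_state(); p=s["eef_pos"]; H=np.array([.6436,.062]); d=p[:2]-H
th=-np.degrees(np.arctan2(d[1],d[0]))-111.4; th%=360
print("t",s["time"],"r",np.hypot(*d),"theta",th,"F",s["ft_force"].round(1),"T",s["wrist_torque"].round(2),"tool x yaw",np.degrees(np.arctan2(*Ro.from_quat(s["eef_rot"]).as_matrix()[[1,0],0])))
for t in(15,22,30,38,46,54,60):
    a=np.radians(-111.4-t); q=[*(H+.1924*np.array([np.cos(a),np.sin(a)])),.2038]; print(t,rel(s,q).round(2))
E
python3 arc.py
```

```text
t 10.3 r 0.19192219266030713 theta 21.85476559076406 F [7.  5.7 4.2] T [ 0.85 -1.21 -0.24] tool x yaw 158.69745264960966
15 [-1.08 -0.39 -0.  ]
22 [ 0.03 -0.01 -0.  ]
30 [ 1.24  0.58 -0.  ]
38 [ 2.35  1.33 -0.  ]
46 [ 3.34  2.23 -0.  ]
54 [ 4.2   3.26 -0.  ]
60 [4.75 4.1  0.  ]
```

Request:
carry_out([
  [[0,0,0.4,0.61,0.29,0,1],[0,0,0.4,0.61,0.27,0,1],[0,0,0.4,0.61,0.27,0,1],[0,0,0.4,0.61,0.27,0,1],[0,0,0.4,0.61,0.27,0,1],[0,0,0,0,0,0,1],[0,0,0,0,0,0,1],[0,0,0,0,0,0,1]],
])

```text
time: 11.3
eef_pos: [0.4722, -0.0252, 0.2037]
eef_rot: [0.353, 0.936, 0.0, 0.001]
ft_force: [5.3, 0.6, 7.1]
finger_gap: 0.0103
grasp_force: 59.5
```

```bash
python3 arc.py
```

```text
t 11.3 r 0.19234768841346186 theta 41.63888572408797 F [5.3 0.6 7.1] T [ 0.02 -0.79 -0.23] tool x yaw 138.6586525280177
15 [-4.38 -0.65  0.  ]
22 [-3.21 -0.68  0.  ]
30 [-1.88 -0.54 -0.  ]
38 [-0.57 -0.21 -0.  ]
46 [ 0.67  0.29 -0.  ]
54 [ 1.83  0.97 -0.  ]
60 [ 2.64  1.57 -0.  ]
```

Tracking well. Five more rows should bring it to about 61°.

Request:
carry_out([
  [[0,0,0.4,0.61,0.28,0,1],[0,0,0.4,0.61,0.27,0,1],[0,0,0.4,0.61,0.27,0,1],[0,0,0.4,0.61,0.27,0,1],[0,0,0.4,0.61,0.27,0,1],[0,0,0,0,0,0,1],[0,0,0,0,0,0,1],[0,0,0,0,0,0,1]],
])

```text
time: 12.3
eef_pos: [0.4524, 0.0381, 0.2037]
eef_rot: [0.51, 0.86, -0.0, 0.0]
ft_force: [-0.3, -2.8, 8.6]
finger_gap: 0.01
grasp_force: 59.9
```

```bash
python3 arc.py
python3 - <<'E'
from h import *
from plant import optics
c=optics.camera("scene");d=optics.camera("side")
cv2.imwrite("pics/f.png",np.vstack([c["image"][100:400,:500],d["image"][100:400,140:]]))
E
```

```text
t 12.3 r 0.19271738713309142 theta 61.47407579302623 F [-0.3 -2.8  8.6] T [-0.48 -0.01 -0.19] tool x yaw 118.63440800244595
15 [-7.59  0.24  0.  ]
22 [-6.5  -0.19  0.  ]
30 [-5.2  -0.51  0.  ]
38 [-3.86 -0.65  0.  ]
46 [-2.52 -0.6  -0.  ]
54 [-1.2  -0.37 -0.  ]
60 [-0.24 -0.07 -0.  ]
```

View pics/f.png

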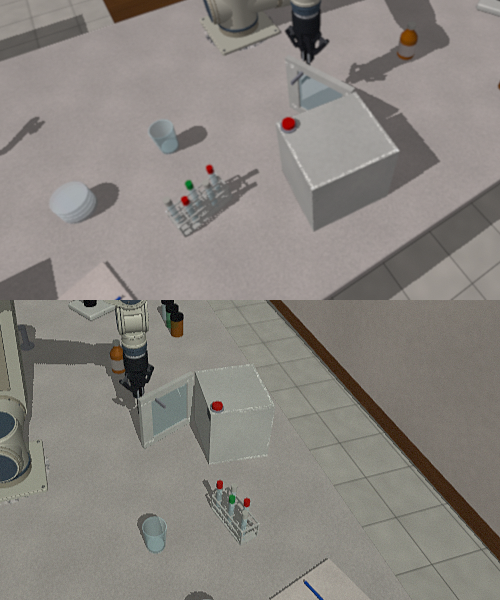

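The door is open to about 61° and held by the handle; the panel runs from (290,65) to (350,90) in the upper half of the picture. The glassware is where it was. Handing in.

```bash
python3 -c "
from plant import job_done
print(job_done())"
```

```text
the job is handed in; nothing more can be done
None
```

The tug showed the catch was not holding, so I left the button alone, swung the door open to about 61° and handed the job in at about 12 s with the gripper still holding the handle and the glassware untouched.

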